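# Set the cutting guide to full length and pin it

## Robot

A 6-joint arm with a two-finger parallel gripper is mounted at the origin on a cart in front of the work surface, level with it; the furniture and walls round the work are solid. World frame = base frame: x ahead of the robot, y to its left, z up, the work surface at z = 0. Lengths are in m, angles in rad, forces in N, time in s.
With the tool pointing down it reaches from about 0.3 to 0.875 m from the base axis. Payload 6.4 kg.
Tool frame: the origin (TCP) lies midway between the tips of the shut fingers; the grasp point (between the pads) lies 19 mm behind it; z points along the fingers, y is the line along which they close (so a half turn about z gives the same grasp; the last joint's range is limited). The gripper opens to 85 mm and grips with 20 to 120 N. Pads are 22 mm wide; open, the fingers measure 114 mm over their backs; the gripper's body (76 mm by 85 mm) begins 54 mm behind the grasp point. The pads swing forward as they close: fully open they stand 13 mm farther back than shut.
Start: joints at [0.976, 0.181, 1.607, -0, 1.354, -0.206], TCP at [0.218, 0.532, 0.231] pointing down, gripper open.
Joint ranges: [-2.99, 2.99], [-0.89, 2.07], [0.3, 2.58], [-1.14, 4.28], [0, 2.63], [-3.12, 3.12]. Speed limits (rad/s): [2.57, 2.57, 3.01, 3.14, 3.14, 3.14].

## Interface

Orientations are given as a unit quaternion [w, x, y, z].
In Python, from bench import sensors, vision, ctrl gives the robot as it stands.
- The arm moves only by the tool carry_out, never from a script. Its argument "deltas" is text: rows parted by semicolons, each of 7 numbers parted by spaces: the shift along the tool's x, y, z in mm, then the turn, a rotation vector about the tool's x, y, z in rad, then the closure, from 0 (fully open) to 1 (shut). In form: tx ty tz ax ay az claw; .... A call has 1 to 12 rows; each row is the pose to reach, as a shift and turn from the pose commanded when the call began, along the tool's axes at that moment; what a row does not reach only later rows make up. A row lasts 1/8 s, in which the tool goes at most 62.5 mm and 10.7 degrees, less where a joint would pass 70% of its speed; a pose out of reach is approached as far as the arm can. A call with a gripper value outside its range is refused whole. The fingers move at their own pace and stop on an object; the grip force is fixed at half the most. Time passes only in rows, so rows that repeat a pose let the fingers close. It gives the time, the measured TCP pose, the force, the opening and the grip force at its end, in the units of the state.
- sensors.get_obs(): the state, without advancing time (a new reading comes with each control period).
- vision.camera(name): name is "side" or "top" or "wrist"; returns the picture (480x640x3 uint8, blue, green, red); there is no depth.
- vision.camera_model(name): a dict with "K" (3x3 intrinsics, pixels), "extrinsics" (4x4, takes a point from world to camera coordinates); the wrist camera has in their place "hand_eye" (4x4, takes a point from camera to tool coordinates, whose origin is the TCP and whose axes are the flange's). Camera axes: x right, y down, z forward; pixel columns grow to the right and rows downward; lengths in m; the calibration is good to about 2 mm. The wrist camera is an equidistant fisheye: a pixel r from the principal point sees the ray r / f radians off the axis. A picture is of the moment at which its call begins: read the wrist's pose just before it. camera_model takes no time and is no camera call.
- ctrl.hand_in(): hands the job in; it is judged then, once.
The state is a dict: "time_s": time; "q": joint angles; "dq": joint speeds; "joint_efforts": joint torques, N m; "eef_pos": TCP position; "eef_rot": TCP orientation; "wrist_force": force on the tool from outside, world axes, zero at the start; "torque": the same for the moment, N m; "opening": opening from 0.0 (shut) to 1.0 (fully open); "grasp_force": force on a finger pad.
Only numpy, scipy, OpenCV 4.12 (cv2) and the standard library are available. Lean on these libraries where they do the work, as an engineer would, in place of code of your own. Each camera call takes 0.05 s, during which the arm holds its last target. There are 200 camera calls.

## Task

Set the dough cutting guide to its longest size: take the bench scraper off its bed and lay it flat on the table clear of the guide, then slide the length stop all the way to its end stop. Then press the lock pin fully down through the stop's tongue, and swing the pin's wire ring over the end of the tongue until it hangs straight down. Leave the bottle, jar, round cutter and tape roll beside the guide where they are.

Things in the scene. Friction and masses are not known exactly. Their poses are not given: they have to be found in the camera images.
- guide: dough cutting guide, fixed: white bed 210 x 305 mm. Origin on the table; x from the marked front edge to the rail, y along the rail to the end stop, z up. In its frame, mm: bed x -110..100, y -165..140, top z 18; knife posts at y -150, 54 high; rail x 55..85, 48 high; low steel cheek across the bed at y 130..140, 38 high. Beyond y 140 is open table.
- end_plate (a point): middle of the top edge of the tall steel end plate at the rail's end (guide x 70, y 135, 98 mm above the table; plate 54 mm wide, 10 thick). It has a window for the stop's tongue. Outside it, y 140..184, x 56..84, z 78..96 mm, is the bracket in which the lock pin runs; pin axis at guide x 70, y 170.
- stop (a joint): place of the length stop along the rail, m: 0 = shortest size, at the knife end; 0.16 = home against its end stop (towards guide +y). It stays where it is left; about 5 N slides it.
- stop_grip (a point): centre of the black upright grip on the stop's saddle: 34 mm (guide x) by 16 (guide y) by 40 high, top 119 mm, foot 79 mm above the table; guide x 70, y = -70 mm + stop value. The saddle, 54 wide, 60 long, 76 high, reaches 20 mm past this point to -y. There a steel stop plate 6 mm thick, 63 mm high crosses the bed from guide x -60 to 60.
- tongue_hole (a point): centre of the upright 13 mm hole in the stop's tongue, a bar 24 mm wide and 20 high (52 to 72 mm above the table) that juts from the saddle towards guide +y and ends 16 mm past this point. With the stop home it has come through the end plate and the hole is right under the lock pin.
- lock_pin (a joint): how far the captive lock pin is pressed down, m: 0 = raised, 0.042 = fully home, head on the bracket. It stays where it is left; about 4 N moves it. Unless the stop is home the tongue blocks it, or it blocks the tongue.
- pin_head (a point): centre of the top face of the lock pin's round head, 26 mm across; 152 mm above the table when raised, 110 mm when home. The pin is 10 mm thick with a blunt, slightly tapered tip and is pressed straight down.
- lock_ring (a joint): swing of the wire ring about its hinge in the pin's head, rad: 0 = level, pointing to guide +y; negative = raised; 1.57 = hanging straight down round the tongue (its limit). It stays where it is left; about 0.6 N at 50 mm from the hinge moves it. While the pin is raised the tongue keeps it from going down.
- ring_end (a point): middle of the ring's far end, 76 mm from the hinge. Ring of 6 mm wire, 70 mm wide over all; its legs are 32 mm either side of the middle at 32 mm from the hinge and 30 mm at 50 mm. The hinge line runs along guide x, 8 mm under the top of the pin's head. Beside tongue and bracket there is room to push a leg down, then in.
- scraper_handle (a point): centre of the bench scraper's black bar handle, 24 x 152 x 24 mm; point y along the handle, z up, 12 mm above what it lies on. A steel blade 2 mm thick, 150 mm wide juts 76 mm from the handle to the point's -x, 11 to 13 mm above what it lies on. About 0.17 kg. It starts on the bed, in the stop's way.
- bottle_mid (a point): middle of a standing squeeze bottle, 57 mm across, 195 mm high; leave it alone
- jar_mid (a point): middle of a standing jam jar, 66 mm across, 100 mm high; leave it alone
- cutter_mid (a point): middle of a round cutter standing on the table, 64 mm across, 35 mm high; leave it alone
- tape_mid (a point): middle of a tape roll lying flat, 98 mm across, 25 mm high; leave it alone
Things that resemble listed ones, but are neither listed nor needed, are in the scene too. Leave any pink look-alike of the part that bears scraper_handle alone.

How it is judged:
On the way, in this order (a step that is already met when the one before it is completed fails the run):
1. the bench scraper lies flat on the table, off the guide, let go (height (world z) of scraper_handle below 0.022 m and angle between scraper_handle's own z axis and vertical below 0.2 rad and contact force between the fingers and bench_scraper below 0.2 N), for 0.3 s.
2. the length stop is home against its end stop, with the lock pin still up (value of joint stop above 0.158 m and value of joint lock_pin below 0.01 m), for 0.2 s.
3. the lock pin is fully down through the tongue (value of joint lock_pin above 0.039 m and value of joint stop above 0.1575 m), for 0.2 s.
4. the ring hangs down round the tongue (value of joint lock_ring above 1.3 rad), for 0.2 s.
At the end, for the whole second after the job is handed in: The stop is within 2.5 mm of its end stop, the lock pin within 3 mm of fully down, the ring within 15 degrees of hanging straight down, and the scraper lies at rest flat on the table, touching no part of the guide (all of step 3 and value of joint lock_ring above 1.3 rad and height (world z) of scraper_handle below 0.022 m and angle between scraper_handle's own z axis and vertical below 0.2 rad and linear speed of bench_scraper below 0.02 m/s and contact force between guide and bench_scraper below 0.1 N).
It fails at once if a bystander (bottle, jar, round cutter, tape roll) is moved by more than 25 mm or knocked over (distance of any of bottle_mid, jar_mid, cutter_mid, tape_mid from where it was at the start of the episode above 0.025 m or angle between any of bottle_mid, jar_mid's own z axis and vertical above 0.5 rad).
It also fails if it takes over 72 s, if anything falls off the work surface, if the arm or the gripper's body presses on something with over 40 N, if the wrist force passes 120 N, or if a joint passes its speed limit or range.

## Working session

There is one attempt and no reset: what is moved stays moved. The work goes in short steps, Python scripts to look and compute and a tool call to move; the robot and the scene stay as the last step left them, time stands still between calls to the robot, and variables do not carry over. Pictures are saved under pics/ and viewed, at most 10 in all, crops included, and the job is handed in when it is done.

Besides the shell and the picture viewer there is one more tool, called as name(argument=value, ...), one argument or row to a line, values as JSON. carry_out: Moves the arm, as the interface text tells. Its arguments: {"type":"object","properties":{"deltas":{"type":"string"}},"required":["deltas"]}

```bash
mkdir -p pics; ls; python3 - <<'E'
from bench import sensors, vision
import cv2,numpy as np
o=sensors.get_obs();print(o)
for n in("side","top"):
    im=vision.camera(n);cv2.imwrite(f"pics/{n}0.png",im)
    m=vision.camera_model(n);print(n,m)
print(vision.camera_model("wrist"))
E
```

```text
pics
{'time_s': 0.0, 'q': array([ 9.75702570e-01,  1.81578988e-01,  1.60800034e+00,  5.15434814e-05,
        1.35377723e+00, -2.06293032e-01]), 'dq': array([-1.36467435e-03,  4.93993846e-04,  1.94262081e-03,  2.82079077e-04,
        4.64027183e-05, -8.63282851e-04]), 'joint_efforts': array([-2.33315492e-03, -4.44890285e+01, -3.51321352e+01, -6.60627338e-04,
        9.77337331e-03,  7.38819949e-06]), 'eef_pos': array([0.2176252 , 0.5316408 , 0.23036651]), 'eef_rot': array([-3.67181978e-04,  1.93183618e-01,  9.81162225e-01, -8.02281511e-04]), 'wrist_force': array([0.4511807 , 0.69098799, 0.32889514]), 'torque': array([0.01209976, 0.03290171, 0.00545854]), 'grasp_force': 0.0, 'opening': 0.9984299959301572}
side {'K': array([[552.26109797,   0.        , 321.65567512],
       [  0.        , 552.26109797, 245.10107615],
       [  0.        ,   0.        ,   1.        ]]), 'extrinsics': array([[ 0.9887334 , -0.14945264, -0.00837654, -0.59547658],
       [-0.06234174, -0.36026648, -0.93076397,  0.14038955],
       [ 0.13608735,  0.92079964, -0.36552464,  1.11928781],
       [ 0.        ,  0.
[... 278 characters left out ...]

       [-0.9738912 , -0.05371096, -0.22056987,  0.64549637],
       [ 0.22032722,  0.01047179, -0.97536981,  1.1275002 ],
       [ 0.        ,  0.        ,  0.        ,  1.        ]])}
{'K': array([[371.64829954,   0.        , 317.28030809],
       [  0.        , 371.64829954, 241.13743555],
       [  0.        ,   0.        ,   1.        ]]), 'hand_eye': array([[ 3.72189664e-04, -9.45783466e-01, -3.24797624e-01,
         8.37380613e-02],
       [ 9.99999874e-01,  2.42905762e-04,  4.38591151e-04,
        -5.47656058e-04],
       [-3.35917045e-04, -3.24797746e-01,  9.45783438e-01,
        -1.42550331e-01],
       [ 0.00000000e+00,  0.00000000e+00,  0.00000000e+00,
         1.00000000e+00]])}
```

View pics/top0.png

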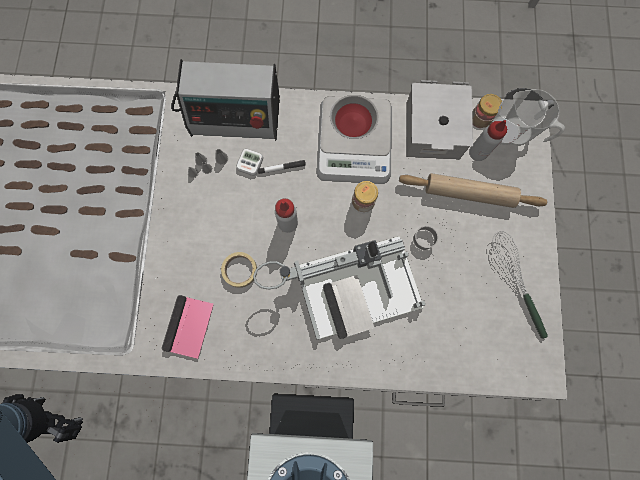

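View pics/side0.png

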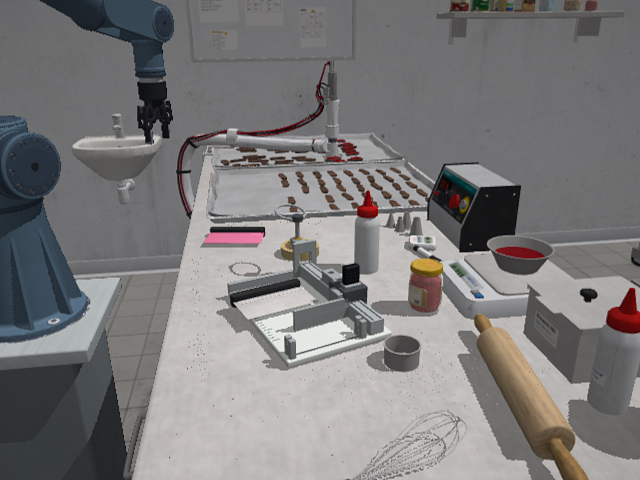

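The top view shows the guide at about (360,290), with its rail running from the end plate at (300,270) to (405,240). The pin head is at (285,271), with the ring to its left. The tape is at (238,269), the bottle at (286,210), the jar at (365,197) and the cutter at (425,238).

There are two scraper candidates: the steel one on the bed with its handle at (335,308), and the pink one at (175,322). The description fits the steel one on the bed; I'll confirm it in a crop.

```bash
python3 - <<'E'
import cv2
a=cv2.imread("pics/top0.png")[225:350,235:435]
cv2.imwrite("pics/c1.png",cv2.resize(a,None,fx=4,fy=4,interpolation=cv2.INTER_CUBIC))
a=cv2.imread("pics/side0.png")[195:375,215:425]
cv2.imwrite("pics/c2.png",cv2.resize(a,None,fx=3.3,fy=3.3,interpolation=cv2.INTER_CUBIC))
E
```

```text
(no output)
```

View pics/c1.png

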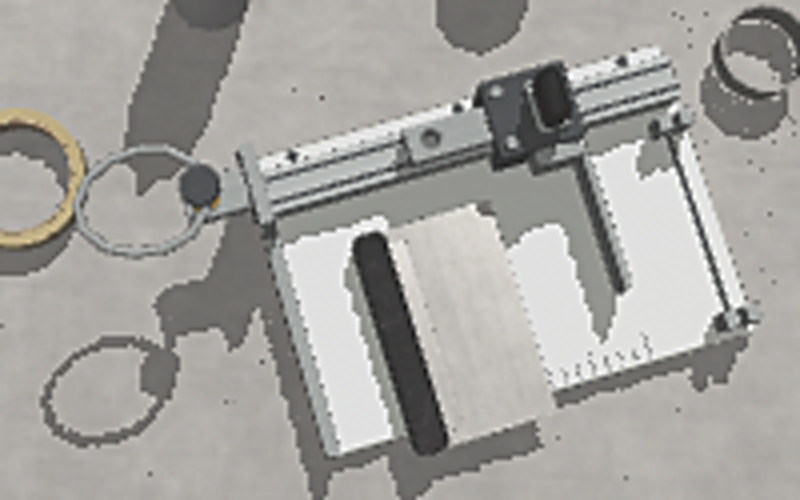

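View pics/c2.png

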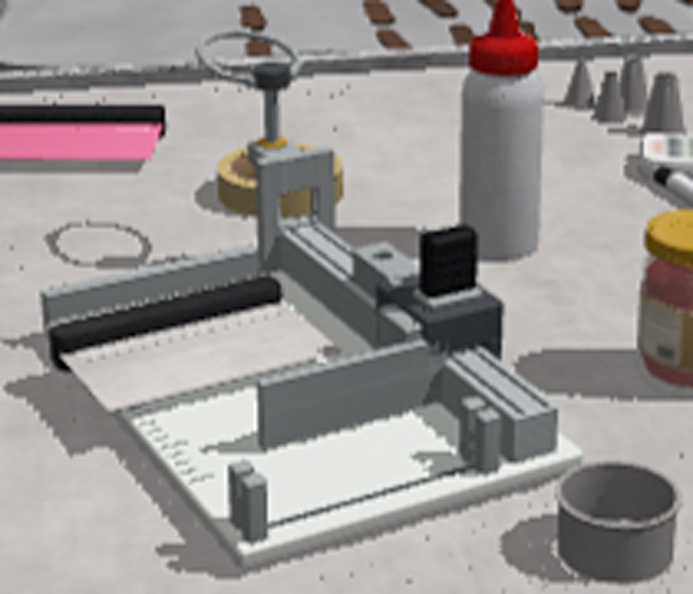

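The crops confirm the steel scraper on the bed is the right one: its black handle runs from (358,240) to (430,450) in crop 1, with the blade towards the stop. The thin loop at (105,390) is the shadow of the lock ring. The real ring is at (140,200), attached to the pin head at (200,186), and it is slightly raised. Next I fit the guide pose.

```bash
cat > h.py <<'E'
import numpy as np, cv2
from scipy.optimize import least_squares
from scipy.spatial.transform import Rotation as R
from bench import sensors, vision
M={n:vision.camera_model(n) for n in("top","side")}
def proj(n,p):
    e=M[n]["extrinsics"];c=e[:3,:3]@p+e[:3,3];k=M[n]["K"]@c;return k[:2]/k[2]
def ray(n,uv):
    e=M[n]["extrinsics"];d=np.linalg.inv(M[n]["K"])@[*uv,1];return -e[:3,:3].T@e[:3,3],e[:3,:3].T@d
def onz(n,uv,z):
    o,d=ray(n,uv);return o+d*(z-o[2])/d[2]
def G(g,p):
    c,s=np.cos(g[2]),np.sin(g[2]);return np.array([g[0]+c*p[0]-s*p[1],g[1]+s*p[0]+c*p[1],p[2]])
T=lambda x,y:(235+x/4-.375,225+y/4-.375)
S=lambda x,y:(215+x/3.3-.35,195+y/3.3-.35)
E
python3 - <<'E'
from h import *
C=[("top",T(200,186),(70,170,152)),("top",T(255,184),(70,135,98)),("top",T(748,338),(-110,-165,18)),
("side",S(273,75),(70,170,150)),("side",S(296,150),(70,135,98)),("side",S(243,547),(-110,-165,18)),("side",S(580,452),(100,-165,18)),
("top",T(328,456),(-110,140,38)),("side",S(45,293),(-110,140,38)),("top",T(552,90),"g"),("side",S(447,232),"g")]
def pt(g,p): return G(g,np.array((70,-70+g[3]*1e3,119) if p=="g" else p)/1e3)
f=lambda g:np.concatenate([proj(n,pt(g,p))-uv for n,uv,p in C])
r=least_squares(f,[.55,0,.2,0.03],loss="soft_l1");g=r.x;print(g);print(f(g).reshape(-1,2).round(1))
np.save("g.npy",g)
a=onz("top",T(371,238),.042);b=onz("top",T(430,450),.042);print("handle",a,b,(a+b)/2,np.linalg.norm(a-b),np.arctan2(*(a-b)[:2]))
# ring far end
o1,d1=ray("top",T(78,203));o2,d2=ray("side",S(197,45))
for n,uv,z in(("tape",(238,269.5),.025),("bottle cap",(285,207),.19),("jar",(366,188),.1),("cut",(426,238),.035),("pinkh",(175,322),.02)):print(n,onz("top",uv,z))
for n,p in(("pin",(70,170,152)),("grip",(70,-70+g[3]*1e3,119)),("endplate",(70,135,98))):print(n,G(g,np.array(p)/1e3))
E
```

```text
[ 0.55122973 -0.09334825  0.33456586  0.00623482]
[[-0.7 -1.1]
 [-0.  -0.8]
 [ 2.  -1.5]
 [-0.5 -2.4]
 [-0.1  1.7]
 [-1.   2.1]
 [ 1.7 -0. ]
 [-1.   0.6]
 [-1.3 -0.8]
 [ 0.1  0.3]
 [ 0.2 -0.3]]
handle [ 0.54792141 -0.02084584  0.042     ] [ 0.41039458 -0.06624966  0.042     ] [ 0.47915799 -0.04354775  0.042     ] 0.14482796065619308 1.2519178735809913
tape [0.57717397 0.22603762 0.025     ]
bottle cap [0.71168466 0.09551807 0.19      ]
jar [ 0.80530473 -0.11068003  0.1       ]
cut [ 0.6923287  -0.28772701  0.035     ]
pinkh [0.42616062 0.3828472  0.02      ]
pin [0.56152738 0.0902109  0.152     ]
grip [ 0.63828631 -0.13059269  0.119     ]
endplate [0.57301995 0.05715154 0.098     ]
```

```bash
cat >> h.py <<'E'
g=np.load("g.npy") if __import__("os").path.exists("g.npy") else None
def D(p,yaw=None,q=None,o=None):
    """tool-frame delta to world TCP p with tool y at world yaw, tool z down"""
    o=o or sensors.get_obs();w=o["eef_rot"];Rc=R.from_quat([*w[1:],w[0]])
    yv=np.array([np.cos(yaw),np.sin(yaw),0]);zv=np.array([0,0,-1.]);xv=np.cross(yv,zv)
    Rt=R.from_matrix(np.c_[xv,yv,zv])
    t=Rc.inv().apply(np.array(p)-o["eef_pos"])*1e3
    print(t.round(1),(Rc.inv()*Rt).as_rotvec().round(4))
    return Rc.inv()
def wray(o,uv):
    m=vision.camera_model("wrist");K=m["K"];d=np.array([(uv[0]-K[0,2])/K[0,0],(uv[1]-K[1,2])/K[1,1]]);r=np.hypot(*d)+1e-12
    v=np.array([*(d/r*np.sin(r)),np.cos(r)]);w=o["eef_rot"];Rc=R.from_quat([*w[1:],w[0]]);H=m["hand_eye"]
    return o["eef_pos"]+Rc.apply(H[:3,3]),Rc.apply(H[:3,:3]@v)
def wonz(o,uv,z):
    a,d=wray(o,uv);return a+d*(z-a[2])/d[2]
def wproj(o,p):
    m=vision.camera_model("wrist");K=m["K"];w=o["eef_rot"];Rc=R.from_quat([*w[1:],w[0]]);H=m["hand_eye"]
    c=H[:3,:3].T@(Rc.inv().apply(np.array(p)-o["eef_pos"])-H[:3,3]);th=np.arccos(c[2]/np.linalg.norm(c));h=np.hypot(*c[:2])
    return K[:2,2]+K[0,0]*th*c[:2]/h
E
python3 - <<'E'
from h import *
D((.479,-.044,.17),.3346+np.pi/2)
print(onz("top",(250,373),0),onz("top",(200,366),0))
E
```

```text
[-460.1 -433.6   61. ] [-0.0014 -0.0009 -0.7234]
[0.30424277 0.172772   0.        ] [0.31492574 0.3079118  0.        ]
```

carry_out(
  deltas="-460 -434 61 0 0 -0.723 0; -460 -434 61 0 0 -0.723 0; -460 -434 61 0 0 -0.723 0; -460 -434 61 0 0 -0.723 0; -460 -434 61 0 0 -0.723 0; -460 -434 61 0 0 -0.723 0; -460 -434 61 0 0 -0.723 0; -460 -434 61 0 0 -0.723 0; -460 -434 61 0 0 -0.723 0; -460 -434 61 0 0 -0.723 0; -460 -434 61 0 0 -0.723 0; -460 -434 61 0 0 -0.723 0",
)

```text
time_s: 1.6
eef_pos: [0.4794, -0.0461, 0.1697]
eef_rot: [-0.0, -0.164, 0.986, 0.0]
wrist_force: [0.1, 0.9, 0.3]
opening: 1.0
grasp_force: 0.0
```

```bash
python3 - <<'E'
from h import *
import pickle
o=sensors.get_obs();im=vision.camera("wrist");cv2.imwrite("pics/w1.png",im);pickle.dump(o,open("w1.pkl","wb"))
print(o["time_s"],o["eef_pos"],o["wrist_force"])
E
```

```text
1.6 [ 0.47938519 -0.04605721  0.16968019] [0.07078928 0.85596412 0.26492697]
```

View pics/w1.png

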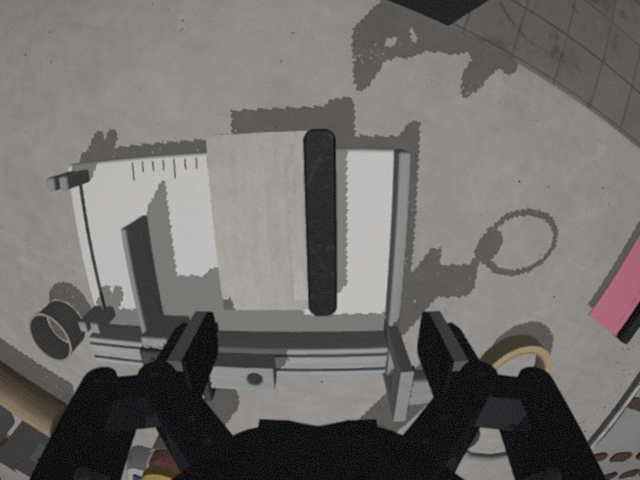

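Wrist view: the handle is the black bar from (320,130) to (322,315), the cheek runs along x≈400, and the tongue hole is at (255,378).

```bash
python3 - <<'E'
from h import *
import pickle
o=pickle.load(open("w1.pkl","rb"));im=cv2.imread("pics/w1.png")
m=(im.max(2)<60).astype(np.uint8);m[325:]=0;m[:115]=0
n,l,s,c=cv2.connectedComponentsWithStats(m);i=1+np.argmax(s[1:,4]);print(s[i],c[i])
cn=cv2.findContours((l==i).astype(np.uint8),0,2)[0][0].reshape(-1,2)
P=np.array([wonz(o,p,.041) for p in cn])[:,:2].astype(np.float32)
print(cv2.minAreaRect(P),cv2.fitLine(P,2,0,.01,.01).ravel())
for n,uv,p in(("cheek",(410,151),(-110,140,38)),("hole",(255,378),(70,g[3]*1e3-70+70,72)),("bedcorner",(72,168),(-110,-165,18))):
    print(n,wproj(o,G(g,np.array(p)/1e3)),uv)
h=wonz(o,(255,378),.072);d=h[:2]-g[:2];c,s=np.cos(g[2]),np.sin(g[2]);print("hole guide",c*d[0]+s*d[1],-s*d[0]+c*d[1])
E
```

```text
[ 304  129   33  186 5369] [320.7368225  219.28273421]
((0.4773120880126953, -0.04410317912697792), (0.15014435350894928, 0.022763261571526527), 20.11300277709961) [ 0.9458349   0.32464817  0.4629576  -0.04894412]
cheek [412.86396488 155.538583  ] (410, 151)
hole [244.56998424 380.58901987] (255, 378)
bedcorner [ 66.85928909 166.36737024] (72, 168)
hole guide 0.0665974622390005 0.015524281622341832
```

```bash
python3 - <<'E'
from h import *
D((.4773,-.0441,.033),.345+np.pi/2)
E
```

```text
[  1.    0.7 136.6] [ 0.0012 -0.0012 -0.0132]
```

carry_out(
  deltas="1 0 50 0 0 -0.013 0; 1 0 100 0 0 -0.013 0; 1 0 125 0 0 -0.013 0; 1 0 136 0 0 -0.013 0; 1 0 136 0 0 -0.013 0; 1 0 136 0 0 -0.013 0.4; 1 0 136 0 0 -0.013 0.8; 1 0 136 0 0 -0.013 1; 1 0 136 0 0 -0.013 1; 1 0 136 0 0 -0.013 1; 1 0 136 0 0 -0.013 1; 1 0 136 0 0 -0.013 1",
)

```text
time_s: 3.15
eef_pos: [0.4786, -0.0444, 0.0351]
eef_rot: [0.0, -0.173, 0.985, -0.0]
wrist_force: [-2.3, 1.5, 6.1]
opening: 0.256
grasp_force: 58.9
```

carry_out(
  deltas="0 0 -30 0 0 0 1; 0 0 -70 0 0 0 1; 0 0 -105 0 0 0 1; 0 0 -105 0 0 0 1; 0 0 -105 0 0 0 1",
)

```text
time_s: 3.78
eef_pos: [0.4773, -0.044, 0.1382]
eef_rot: [-0.001, -0.173, 0.985, 0.0]
wrist_force: [-0.4, 0.2, -1.4]
opening: 0.249
grasp_force: 59.8
```

```bash
python3 - <<'E'
from h import *
o=sensors.get_obs();print(o["eef_pos"],o["opening"],o["grasp_force"],o["wrist_force"])
im=vision.camera("side")[195:375,180:420];w=vision.camera("wrist")[60:460,150:550]
a=cv2.resize(im,(400,300));b=cv2.resize(w,(400,400))
cv2.imwrite("pics/l1.png",np.hstack([cv2.copyMakeBorder(a,0,100,0,0,0),b]))
c=G(g,np.array((-.04,.28,.1)));print(c);D((c[0],c[1],.12),.345+np.pi/2)
E
```

```text
[ 0.47730746 -0.04395283  0.13819221] 0.24927384837292574 59.82191026210785 [-0.37262253  0.16991221 -1.4024406 ]
[0.42150705 0.15799222 0.1       ]
[-16.6 208.5  17.9] [ 0.0021 -0.0026  0.0021]
```

View pics/l1.png

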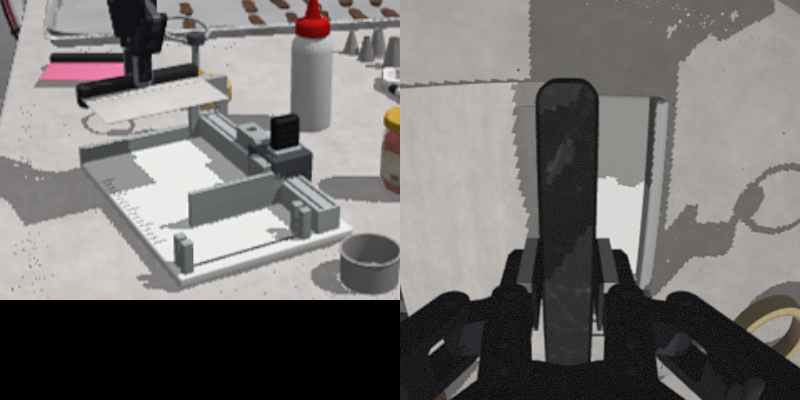

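carry_out(
  deltas="-4 50 0 0 0 0 1; -4 100 0 0 0 0 1; -4 150 0 0 0 0 1; -4 200 0 0 0 0 1; -4 210 40 0 0 0 1; -4 210 80 0 0 0 1; -4 210 105 0 0 0 1; -4 210 118 0 0 0 1; -4 210 120 0 0 0 1; -4 210 120 0 0 0 1",
)

```text
time_s: 5.12
eef_pos: [0.4111, 0.1546, 0.0198]
eef_rot: [0.0, -0.173, 0.985, -0.0]
wrist_force: [-0.5, 0.2, -2.2]
opening: 0.251
grasp_force: 59.9
```

carry_out(
  deltas="0 0 1.5 0 0 0 1; 0 0 2 0 0 0 1; 0 0 2 0 0 0 1; 0 0 2 0 0 0 0; 0 0 2 0 0 0 0; 0 0 2 0 0 0 0; 0 0 0 0 0 0 0; 0 0 -60 0 0 0 0; 0 0 -120 0 0 0 0; 0 0 -160 0 0 0 0.5; 0 0 -180 0 0 0 1; 0 0 -180 0 0 0 1",
)

```text
time_s: 6.62
eef_pos: [0.4117, 0.1548, 0.201]
eef_rot: [0.002, -0.173, 0.985, -0.0]
wrist_force: [0.5, -0.4, 0.9]
opening: 0.375
grasp_force: 0.0
```

```bash
python3 - <<'E'
from h import *
import pickle
o=sensors.get_obs();print(o["eef_pos"],o["opening"]);im=vision.camera("wrist");cv2.imwrite("pics/w2.png",im);pickle.dump(o,open("w2.pkl","wb"))
t=vision.camera("top");cv2.imwrite("pics/t2.png",t)
m=(t.max(2)<60).astype(np.uint8);m[:280]=0
n,l,s,c=cv2.connectedComponentsWithStats(m)
for i in range(1,n):
    if s[i,4]>60 and s[i,1]<370: print(s[i],c[i],onz("top",c[i],.024))
E
```

```text
[0.41165105 0.15476697 0.201013  ] 0.3747490499403566
[524 295  22  43  94] [533.06382979 317.9787234 ] [ 0.48935521 -0.57797968  0.024     ]
[172 296  11  22  79] [176.44303797 306.49367089] [0.4673506  0.38282021 0.024     ]
[260 299  15  62 279] [263.91397849 331.54480287] [0.41399188 0.14169856 0.024     ]
[162 318  14  34 198] [170.00505051 334.3030303 ] [0.39309442 0.39090899 0.024     ]
[178 341  22  74 637] [188.35164835 389.20251177] [0.2566059  0.32580547 0.024     ]
[248 360  14 120 510] [256.05882353 414.43333333] [0.20448892 0.14518619 0.024     ]
```

View pics/w2.png

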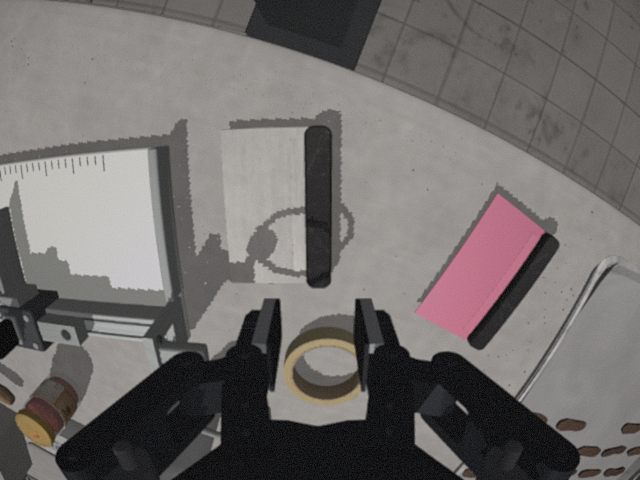

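The view shows the scraper lying flat, its handle at (318,205), with about 50 mm between its blade edge at x≈225 and the cheek at x≈170. Next I push the stop.

```bash
python3 - <<'E'
from h import *
p=G(g,np.array((.069,-.115,.2)));print(p);D(p,g[2]+np.pi/2)
E
```

```text
[ 0.65416518 -0.17931505  0.2       ]
[-116.  -397.    -1.7] [ 0.0002 -0.0008  0.0126]
```

carry_out(
  deltas="-16 -60 0 0 0 0.012 1; -34 -120 0 0 0 0.012 1; -52 -180 0 0 0 0.012 1; -70 -240 0 0 0 0.012 1; -88 -300 0 0 0 0.012 1; -104 -360 0 0 0 0.012 1; -116 -397 0 0 0 0.012 1; -116 -397 0 0 0 0.012 1; -116 -397 40 0 0 0.012 1; -116 -397 80 0 0 0.012 1; -116 -397 106 0 0 0.012 1; -116 -397 106 0 0 0.012 1",
)

```text
time_s: 8.22
eef_pos: [0.6514, -0.1768, 0.089]
eef_rot: [-0.003, -0.167, 0.986, 0.002]
wrist_force: [0.3, 0.0, 0.1]
opening: -0.002
grasp_force: 0.0
```

carry_out(
  deltas="0 8 0 0 0 0 1; 0 16 0 0 0 0 1; 0 24 0 0 0 0 1; 0 32 0 0 0 0 1; 0 40 0 0 0 0 1; 0 48 0 0 0 0 1; 0 48 0 0 0 0 1",
)

```text
time_s: 9.1
eef_pos: [0.6393, -0.1339, 0.0942]
eef_rot: [0.001, -0.167, 0.986, -0.001]
wrist_force: [0.3, -1.7, 1.1]
opening: 0.004
grasp_force: 1.0
```

```bash
python3 - <<'E'
from h import *
o=sensors.get_obs();d=o["eef_pos"][:2]-g[:2];c,s=np.cos(g[2]),np.sin(g[2]);print("tcp guide",c*d[0]+s*d[1],-s*d[0]+c*d[1],o["eef_pos"],o["wrist_force"],o["opening"])
t=vision.camera("top")[225:350,235:435];cv2.imwrite("pics/t3.png",cv2.resize(t,None,fx=3,fy=3))
E
```

```text
tcp guide 0.0698657728599993 -0.06725388688232428 [ 0.63930508 -0.13393204  0.09421075] [ 0.26339212 -1.71082463  1.11377937] 0.004216651864398829
```

View pics/t3.png

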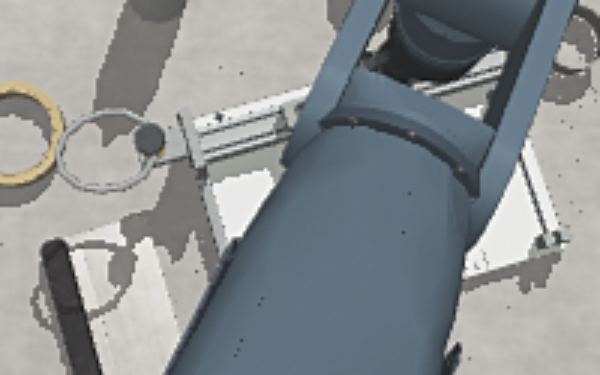

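The arm hides the stop from above, but contact is made: force about 1.7 N with the TCP past where the grip stood. I keep pushing.

carry_out(
  deltas="0 12 0 0 0 0 1; 0 24 0 0 0 0 1; 0 36 0 0 0 0 1; 0 48 0 0 0 0 1; 0 60 0 0 0 0 1; 0 72 0 0 0 0 1; 0 84 0 0 0 0 1; 0 94 0 0 0 0 1; 0 104 0 0 0 0 1; 0 112 0 0 0 0 1; 0 118 0 0 0 0 1; 0 118 0 0 0 0 1",
)

```text
time_s: 10.65
eef_pos: [0.6002, -0.0226, 0.0937]
eef_rot: [0.0, -0.167, 0.986, -0.0]
wrist_force: [0.3, -2.8, 2.4]
opening: -0.003
grasp_force: 1.4
```

carry_out(
  deltas="0 4 0 0 0 0 1; 0 8 0 0 0 0 1; 0 11 0 0 0 0 1; 0 14 0 0 0 0 1; 0 14 0 0 0 0 1",
)

```text
time_s: 11.28
eef_pos: [0.5957, -0.0097, 0.0937]
eef_rot: [0.0, -0.167, 0.986, -0.0]
wrist_force: [0.1, -3.8, 4.1]
opening: 0.003
grasp_force: 2.2
```

carry_out(
  deltas="0 2 0 0 0 0 1; 0 4 0 0 0 0 1; 0 4 0 0 0 0 1",
)

```text
time_s: 11.65
eef_pos: [0.5945, -0.0062, 0.0936]
eef_rot: [0.0, -0.167, 0.986, -0.001]
wrist_force: [1.3, -6.0, 4.1]
opening: -0.002
grasp_force: 2.7
```

carry_out(
  deltas="0 2 0 0 0 0 1; 0 4 0 0 0 0 1; 0 4 0 0 0 0 1",
)

```text
time_s: 12.02
eef_pos: [0.5945, -0.0059, 0.0938]
eef_rot: [0.001, -0.166, 0.986, -0.003]
wrist_force: [4.0, -18.5, -0.0]
opening: 0.001
grasp_force: 9.3
```

carry_out(
  deltas="0 -10 0 0 0 0 1; 0 -25 0 0 0 0 1; 0 -25 -50 0 0 0 1; 0 -25 -100 0 0 0 1; 0 -25 -150 0 0 0 1; 0 20 -160 0 0 0 1; 0 60 -160 0 0 0 1; 0 95 -160 0 0 0 1; 0 95 -160 0 0 0 1; 0 95 -160 0 0 0 1",
)

```text
time_s: 13.28
eef_pos: [0.5616, 0.0878, 0.253]
eef_rot: [-0.0, -0.167, 0.986, 0.0]
wrist_force: [-0.7, -1.0, 1.0]
opening: -0.003
grasp_force: 0.0
```

```bash
python3 - <<'E'
from h import *
import pickle
o=sensors.get_obs();im=vision.camera("wrist");cv2.imwrite("pics/w4.png",im);pickle.dump(o,open("w4.pkl","wb"))
print(o["eef_pos"])
for p in((70,170,152),(70,135,98),(70,90,119),(97,140,98),(43,140,98)):print(p,wproj(o,G(g,np.array(p)/1e3)))
s=vision.camera("side");cv2.imwrite("pics/s4.png",s)
a=cv2.resize(im,(480,360));b=cv2.resize(s[190:310,250:390],(308,264));b=cv2.copyMakeBorder(b,0,96,0,0,0);cv2.imwrite("pics/v4.png",np.hstack([a,b]))
E
```

```text
[0.56164116 0.08775151 0.25303503]
(70, 170, 152) [321.13826964 242.69889711]
(70, 135, 98) [278.55491053 221.39907236]
(70, 90, 119) [220.16799481 228.92442812]
(97, 140, 98) [285.34049928 251.70360376]
(43, 140, 98) [283.78897037 189.59957644]
```

View pics/v4.png

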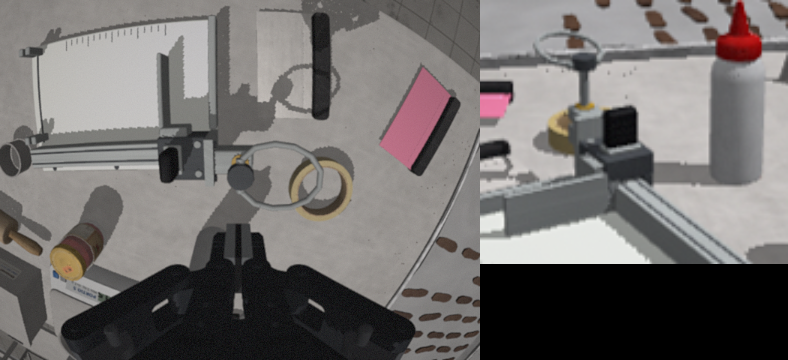

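Wrist view: the pin head is at about (320,235) in full pixels, with the ring pointing to guide +y. The stop sits against the end plate, with its grip at about (224,220). I refine the head position with a mask.

```bash
python3 - <<'E'
from h import *
import pickle
o=pickle.load(open("w4.pkl","rb"));im=cv2.imread("pics/w4.png")
m=(im.max(2)<90).astype(np.uint8)
w=np.zeros_like(m);w[205:270,290:350]=1;m*=w
m=cv2.morphologyEx(m,cv2.MORPH_OPEN,np.ones((5,5),np.uint8))
n,l,s,c=cv2.connectedComponentsWithStats(m)
for i in range(1,n):print(s[i],c[i])
i=1+np.argmax(s[1:,4]);cn=cv2.findContours((l==i).astype(np.uint8),0,2)[0][0].reshape(-1,2).astype(np.float32)
uv,r=cv2.minEnclosingCircle(cn);P=np.array([wonz(o,p,.152)[:2] for p in cn]).astype(np.float32);print(uv,r,cv2.minEnclosingCircle(P),cv2.fitEllipse(P))
c=cv2.minEnclosingCircle(P)[0];d=np.array(c)-g[:2];cc,ss=np.cos(g[2]),np.sin(g[2]);print("guide",cc*d[0]+ss*d[1],-ss*d[0]+cc*d[1])
D((*c,.16),g[2]+np.pi/2)
# ring far end
k=o["eef_pos"]
E
```

```text
[ 304  218   36   35 1067] [321.00281162 234.94939082]
(320.9827575683594, 235.01724243164062) 19.21217918395996 ((0.55660480260849, 0.08817826956510544), 0.013743221759796143) ((0.5564498901367188, 0.0882299542427063), (0.024933135136961937, 0.027144212275743484), 116.40625)
guide 0.06468293132579604 0.16969645123616436
[ 4.6  2.7 93.1] [ 0.0001 -0.0004 -0.0003]
```

carry_out(
  deltas="4 2.5 40 0 0 0 1; 4 2.5 80 0 0 0 1; 4 2.5 92 0 0 0 1; 4 2.5 98 0 0 0 1; 4 2.5 104 0 0 0 1; 4 2.5 110 0 0 0 1; 4 2.5 116 0 0 0 1; 4 2.5 116 0 0 0 1",
)

```text
time_s: 14.38
eef_pos: [0.5572, 0.0891, 0.1373]
eef_rot: [0.0, -0.167, 0.986, 0.0]
wrist_force: [0.9, -0.5, 1.8]
opening: 0.001
grasp_force: 0.6
```

carry_out(
  deltas="0 0 5 0 0 0 1; 0 0 10 0 0 0 1; 0 0 15 0 0 0 1; 0 0 20 0 0 0 1; 0 0 24 0 0 0 1; 0 0 27 0 0 0 1; 0 0 27 0 0 0 1",
)

```text
time_s: 15.25
eef_pos: [0.5571, 0.0891, 0.1105]
eef_rot: [0.0, -0.167, 0.986, -0.0]
wrist_force: [1.7, 0.3, 4.4]
opening: -0.004
grasp_force: 2.4
```

carry_out(
  deltas="0 0 2 0 0 0 1; 0 0 3 0 0 0 1; 0 0 3 0 0 0 1",
)

```text
time_s: 15.62
eef_pos: [0.5573, 0.0891, 0.1103]
eef_rot: [0.0, -0.167, 0.986, -0.0]
wrist_force: [-8.7, -0.4, 25.1]
opening: -0.001
grasp_force: 12.6
```

The pin stopped at z = 0.110 with 25 N on it, so it is home. Now I go up and over to the near-side leg of the ring.

carry_out(
  deltas="0 0 -50 0 0 0 1; 0 0 -90 0 0 0 1; 18 25 -90 0 0 0 1; 37 52 -90 0 0 0 1; 37 52 -70 0 0 0 1; 37 52 -40 0 0 0 1; 37 52 -40 0 0 0 1",
)

```text
time_s: 16.5
eef_pos: [0.5019, 0.1261, 0.1444]
eef_rot: [-0.004, -0.167, 0.986, 0.001]
wrist_force: [-1.6, 0.2, 0.1]
opening: -0.001
grasp_force: 0.0
```

```bash
python3 - <<'E'
from h import *
o=sensors.get_obs();print(o["eef_pos"],o["wrist_force"])
s=vision.camera("side")[190:330,225:395];t=vision.camera("top")[225:345,220:360]
s=cv2.resize(s,(486,400),interpolation=2);t=cv2.resize(t,(310,266));cv2.imwrite("pics/v5.png",np.hstack([s,cv2.copyMakeBorder(t,0,134,0,0,0)]))
E
```

```text
[0.50188094 0.12606487 0.14435421] [-1.57738978  0.20137677  0.1054433 ]
```

View pics/v5.png

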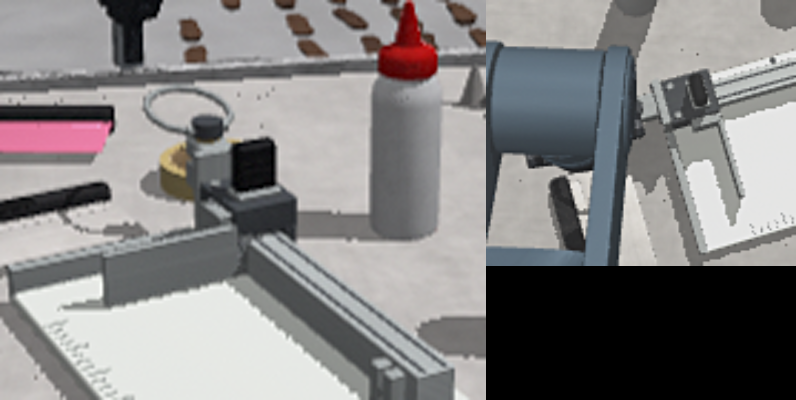

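The pin head sits on the bracket at (208,125), and the ring at (188,108) is slightly raised, with the finger near its leg. I push it down and then in.

carry_out(
  deltas="-3 0 10 0 0 0 1; -3 0 22 0 0 0 1; -3 -1 32 0 0 0 1; -3 -2 42 0 0 0 1; -3 -3 50 0 0 0 1; -3 -4 58 0 0 0 1; -3 -6 66 0 0 0 1; -3 -8 73 0 0 0 1; -3 -10 80 0 0 0 1; -3 -12 86 0 0 0 1; -3 -14 90 0 0 0 1; -3 -14 90 0 0 0 1",
)

```text
time_s: 18.1
eef_pos: [0.5121, 0.1136, 0.0569]
eef_rot: [-0.0, -0.167, 0.986, 0.0]
wrist_force: [0.0, -0.1, -0.6]
opening: -0.002
grasp_force: 0.0
```

carry_out(
  deltas="0 -5 0 0 0 0 1; 0 -10 0 0 0 0 1; 0 -14 0 0 0 0 1; 0 -18 0 0 0 0 1; 0 -18 0 0 0 0 1",
)

```text
time_s: 18.73
eef_pos: [0.5185, 0.0964, 0.0574]
eef_rot: [0.0, -0.167, 0.986, -0.0]
wrist_force: [-0.3, -0.0, 1.1]
opening: -0.001
grasp_force: 0.0
```

carry_out(
  deltas="0 -2 0 0 0 0 1; 0 -4 0 0 0 0 1; 0 -4 0 0 0 0 1",
)

```text
time_s: 19.1
eef_pos: [0.5195, 0.093, 0.0572]
eef_rot: [-0.0, -0.167, 0.986, 0.0]
wrist_force: [-0.1, 1.0, -1.5]
opening: 0.003
grasp_force: 0.4
```

```bash
python3 - <<'E'
from h import *
# ring wire evidence: grey-bright wire pixels where a level ring would be vs. hanging, in side view
o=sensors.get_obs();print(o["eef_pos"],o["wrist_force"],o["torque"])
s=vision.camera("side");cv2.imwrite("pics/s6.png",s)
a=cv2.imread("pics/s4.png")
p=np.array((.557,.0885,.102));gx=np.array((.945,.328,0));gy=np.array((-.328,.945,0))
for th in(-.3,-.15,0,.5,1.,1.3,1.57):
    e=p+.076*(np.cos(th)*gy-np.array((0,0,np.sin(th))));leg=e*0+p+.041*(np.cos(th)*gy-np.array((0,0,np.sin(th))))+.032*gx
    print(th,proj("side",e).round(),proj("side",leg).round())
for r in range(215,262,2):print(r,' '.join(f"{v:3d}" for v in cv2.cvtColor(s,6)[r,268:330:2]))
E
```

```text
[0.51950027 0.09295813 0.05721024] [-0.0619022   0.990222   -1.53208961] [0.15153046 0.05871026 0.03591567]
-0.3 [282. 217.] [301. 223.]
-0.15 [282. 221.] [300. 226.]
0 [282. 226.] [300. 228.]
0.5 [284. 241.] [301. 237.]
1.0 [289. 256.] [304. 244.]
1.3 [293. 263.] [306. 248.]
1.57 [296. 267.] [309. 250.]
215  20  18  20  17  17  19  21  18  63 111  82  86  89  88  92  87  86  92  97  93  97  94  93  92  90  89  89  89  94  97  91
217  21  15  20  21  19  17  17  14  28 111 110  94  90  84  80  80  83  86  92  96  96 140 147 147 146 146 143 148 148 147 200
219  22  19  21  17  17  16  18  16  33  94 109 121 150 204 203 201 205 206 205 206 205 202 202 202 202 200 197 198 197 196 196
221  18  19  19  16  19  19  16  17  32  43 102 102 134 122 200 199 198 198 200 201 202 201 200 200 199 199 157 198 197 197 197
223  11  20  19  19  18  19  16  34  26  53  85 105  59  37 195 198 198 198 198 199 152 199 195 198 192 153 195 193 195 197 194
225  41  16  19  20  16  17  16  34  18  30  42  53  36  10 194 197 194 197 199 199 198 196 197 198 198 198 197 195 194 196 194
227 103  16  18  19  17  2
[... 1577 characters left out ...]
 103 105 107  28  10  17  12  16  14  18  12 190 192 194 199
253 192 191 192 132  69  60  48  58  72  72  80  75  74  94 101 109 145  90  81  24   9  20  17  18  18  14   8 181 195 196 199
255 202 201 197 132 124  97 102  76  73  68  80  80  75  85  57  68  71  71  78  46   6  12   9   7   3  57 116 148 163 198 196
257 196 200 195 204 124 118 119 112  72  68  80  81  78  77  31  42  47  50  60 104  89 116 148 156 177 170 125  94  75 132 197
259 196 198 192 196 202 204 156 155 117  68  79  79  77  75  32  84  41  47  54  56 101 134  98  88  79  72  80  83  82  76 107
261 196 195 192 192 195 198 196 196 198 115  61 201 161  71 109 137 139  51  60  83  78  81  82  82  79  75  63  53  43  46  76
```

carry_out(
  deltas="0 -2 0 0 0 0 1; 0 -4 0 0 0 0 1; 0 -4 0 0 0 0 1",
)

```text
time_s: 19.52
eef_pos: [0.5197, 0.092, 0.0571]
eef_rot: [-0.001, -0.167, 0.986, 0.002]
wrist_force: [-3.4, 14.0, 2.4]
opening: 0.001
grasp_force: 6.8
```

carry_out(
  deltas="0 6 0 0 0 0 1; 0 30 0 0 0 0 1; 0 70 0 0 0 0 1; 30 90 -40 0 0 0 1; 30 90 -90 0 0 0 1; 30 90 -140 0 0 0 1; 30 90 -140 0 0 0 1; 30 90 -140 0 0 0 1",
)

```text
time_s: 20.52
eef_pos: [0.4629, 0.1641, 0.1971]
eef_rot: [0.0, -0.167, 0.986, -0.0]
wrist_force: [-0.7, -0.2, -0.2]
opening: 0.003
grasp_force: 0.0
```

```bash
python3 - <<'E'
from h import *
o=sensors.get_obs();im=vision.camera("wrist");cv2.imwrite("pics/w7.png",im);gr=cv2.cvtColor(im,6)
print(o["time_s"],o["eef_pos"],o["wrist_force"])
p=np.array((.557,.0885,.102));gx=np.array((.945,.328,0));gy=np.array((-.328,.945,0))
# local contrast along ring circle (rho centre 41, r 32) for each swing angle
E=cv2.morphologyEx(gr,cv2.MORPH_GRADIENT,np.ones((5,5)))
for th in np.arange(-.4,1.7,.1):
    d=np.cos(th)*gy-np.array((0,0,np.sin(th)));v=[]
    for a in np.linspace(-2.2,2.2,60):
        u=wproj(o,p+(.041+.032*np.cos(a))*d+.032*np.sin(a)*gx).round().astype(int)
        if 0<=u[0]<640 and 0<=u[1]<480:v.append(E[u[1],u[0]])
    print(round(th,1),len(v),np.mean(v).round(1) if v else None,(np.array(v)>35).mean().round(2))
t=vision.camera("top")
c=wproj(o,p).astype(int);print(c,wproj(o,p+.076*gy),wproj(o,p-np.array((0,0,.076))))
E
```

```text
20.525 [0.46286026 0.16412325 0.19709408] [-0.74380444 -0.19347269 -0.17636354]
-0.4 60 31.6 0.23
-0.3 60 35.3 0.32
-0.2 60 36.9 0.32
-0.1 60 28.0 0.25
-0.0 60 23.3 0.17
0.1 60 24.0 0.23
0.2 60 22.5 0.2
0.3 60 15.3 0.1
0.4 60 17.4 0.12
0.5 60 17.7 0.15
0.6 60 20.4 0.17
0.7 60 25.0 0.3
0.8 60 22.5 0.23
0.9 60 25.5 0.3
1.0 60 27.2 0.33
1.1 60 27.1 0.28
1.2 60 30.3 0.37
1.3 60 28.8 0.35
1.4 60 44.7 0.67
1.5 60 59.8 0.83
1.6 60 49.5 0.63
[186 321] [282.5832779  325.08289873] [210.77298331 280.90009418]
```

The contrast along the ring outline peaks clearly at about 1.5 rad, so the ring hangs straight down. That leaves only the hand-in.

```bash
python3 -c "
from bench import ctrl
print(ctrl.hand_in())"
```

```text
the job is handed in; nothing more can be done
None
```

The job is handed in, verdict not shown: the scraper lies flat clear of the guide, the stop and lock pin were pushed until they would go no further (both where expected), the ring measured about 1.5 rad, and I did not touch the bystanders (not re-measured).

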